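Check both hand brakes of a walker at the hall's help table

TASK

Check that the walker's two brake levers stop short of the bar: with the outside of your fingers, press the left lever in towards its grip until it comes up against its stop, keep it there for about two seconds without forcing it, and let it come all the way back out; then do the same with the right lever. Only press the levers - do not take hold of them or touch the rubber grips - and leave the lunch things and tools where they are.

Things in the scene. Friction and masses are not known exactly. Their poses are not given: they have to be found in the camera images.
- left_stand: Fixed clamp stand holding the walker's left handle: steel base plate 130 x 110 x 12 mm high, grey column and clamp jaw (top 162 mm up). Origin on the table, under the bar's axis; x = the direction in which the left lever is pressed in (away from the robot, level), z up. The bar is level and runs along the stand's y at x = 0, z = 140 mm; column and jaw at y from -57 to -95 mm.
- left_grip: Black ribbed rubber grip on the left bar, 34 mm thick; origin on its axis 140 mm above the table, axes as the stand's; it runs along y from -30 to +95 mm. It does not move.
- left_lever (a joint): Angle of the left brake lever, rad: 0 = out at rest (leaning away from the bar, towards the robot), 0.42 = pressed in against its internal stop, where it lies along the bar with a 12 mm gap to the rubber. A spring returns it to 0. At the pad it takes about 2 N to start and 7 N to reach the stop, which is rigid.
- left_pivot (a point): The pin's axis at half the blade's height (140 mm up): 32 mm from the bar's axis on the lever side, at stand x = -32, y = -41 mm. The lever is a flat aluminium blade 8 mm thick and 18 mm high (131 to 149 mm above the table), from here towards stand +y, with a 20 mm ball at its free end 115 mm from the pin; it turns level.
- left_pad (a point): Where fingers press: on the outer face of the left lever (the face away from the bar), at half its height, 85 mm from the pivot along the blade. Moves with the lever: about 36 mm, to stand x = -36, y = +44 mm when fully in.
- right_stand: Fixed clamp stand holding the walker's right handle: steel base plate 130 x 110 x 12 mm high, grey column and clamp jaw (top 162 mm up). Origin on the table, under the bar's axis; x = the direction in which the right lever is pressed in (away from the robot, level), z up. The bar is level and runs along the stand's y at x = 0, z = 140 mm; column and jaw at y from +57 to +95 mm.
- right_grip: Black ribbed rubber grip on the right bar, 34 mm thick; origin on its axis 140 mm above the table, axes as the stand's; it runs along y from +30 to -95 mm. It does not move.
- right_lever (a joint): Angle of the right brake lever, rad: 0 = out at rest (leaning away from the bar, towards the robot), 0.42 = pressed in against its internal stop, where it lies along the bar with a 12 mm gap to the rubber. A spring returns it to 0. At the pad it takes about 2 N to start and 7 N to reach the stop, which is rigid.
- right_pivot (a point): The pin's axis at half the blade's height (140 mm up): 32 mm from the bar's axis on the lever side, at stand x = -32, y = +41 mm. The lever is a flat aluminium blade 8 mm thick and 18 mm high (131 to 149 mm above the table), from here towards stand -y, with a 20 mm ball at its free end 115 mm from the pin; it turns level.
- right_pad (a point): Where fingers press: on the outer face of the right lever (the face away from the bar), at half its height, 85 mm from the pivot along the blade. Moves with the lever: about 36 mm, to stand x = -36, y = -44 mm when fully in.
- bottle_a: Bystander, loose: clear water bottle with a green cap, 62 wide, 190 high, upright, on the left (mm). Origin: centre of its underside. Not to be moved.
- bottle_b: Bystander, loose: the same kind of bottle, upright, in the middle beyond the cup (mm). Origin: centre of its underside. Not to be moved.
- cup: Bystander, loose: paper cup, 72 wide, 85 high, upright, between the two stands (mm). Origin: centre of its underside. Not to be moved.
- tin: Bystander, loose: small closed steel tin, 56 wide, 45 high, between the stands, nearer the robot than the cup (mm). Origin: centre of its underside. Not to be moved.
- spare_grip: Bystander, loose: spare rubber grip, a tube 34 wide and 110 high standing on end, on the right (mm). Origin: centre of its underside. Not to be moved.
- screwdriver: Bystander, loose: a screwdriver 180 mm long lying on the table in front of the stands, about across them. Not to be moved.
There are look-alikes about, which are no part of the job. What is shaped like the right_stand but red is not meant.

How it is judged:
By the outcome, as a careful person would: the job done as asked, in the order asked, and still so for the second after the job is handed in, with the robot touching nothing.
It also fails if it takes over 54 s, if anything falls off the work surface, if the arm or the gripper's body presses on something with over 40 N, if the wrist force passes 120 N, or if a joint passes its speed limit or range.

ROBOT

A 6-joint arm with a two-finger parallel gripper is mounted at the origin on the work surface. World frame = base frame: x ahead of the robot, y to its left, z up, the work surface at z = 0. Lengths are in m, angles in rad, forces in N, time in s.
With the tool pointing down it reaches from about 0.25 to 0.775 m from the base axis. Payload 4 kg.
Tool frame: the origin (TCP) lies at the very end of the fingers, on their centre line; the grasp point (between the pads) lies 19 mm behind it; z points along the fingers, y is the line along which they close (so a half turn about z gives the same grasp; the last joint's range is limited). The gripper opens to 94 mm and grips with 3 to 60 N. Pads are 16 mm wide; open, the fingers measure 119 mm over their backs; the gripper's body (75 mm by 177 mm) begins 78 mm behind the grasp point.
Start: joints at [1.063, 0.087, 1.371, -0, 1.684, -0.103], TCP at [0.217, 0.506, 0.183] pointing down, gripper open.
Joint ranges: [-3.1, 3.1], [-0.76, 2.03], [0.27, 2.55], [-1.08, 4.22], [0.17, 2.65], [-2.57, 2.57]. Speed limits (rad/s): [2.79, 2.79, 3.14, 3.14, 3.14, 3.14].

INTERFACE

Orientations are given as [roll, pitch, yaw] about the fixed x, y, z axes, in that order (R = Rz(yaw) Ry(pitch) Rx(roll)).
In Python, from plant import bot gives the robot as it stands.
- The arm moves only by the tool send_rows, never from a script. Its argument "commands" is a list of rows, each an object with "fingers": the gripper's target within -1 to 1 (fully open at 1, half-way at 0, shut at -1); "translation": the shift along the tool's x, y, z normalised to -1 to 1, where 1 is 15 cm, a list of three; "twist": the turn about the tool's z normalised to -1 to 1, where 1 is 90 degrees. A call has exactly 8 rows; each row is the pose to reach, as a shift and turn from the pose commanded when the call began, along the tool's axes at that moment; what a row does not reach only later rows make up. A row lasts 1/10 s, in which the tool goes at most 50 mm and 8.59 degrees, less where a joint would pass 70% of its speed; a pose out of reach is approached as far as the arm can. A call with a number of a shift or a turn outside -1 to 1 is refused whole. A call with a gripper value outside its range is refused whole. The fingers move at their own pace and stop on an object; "force" is the grip in N (left out, the last holds). Time passes only in rows, so rows that repeat a pose let the fingers close, or fill a call up. It gives the time, the measured TCP pose, the force, the opening and the grip force at its end, in the units of the state.
- bot.read_state(): the state, without advancing time (a new reading comes with each control period).
- bot.capture(name): name is "side" or "top" or "wrist"; returns a dict with "color" (420x560x3 uint8, red, green, blue), "mtx" (3x3 intrinsics, pixels), "view" (4x4, takes a point from world to camera coordinates). Camera axes: x right, y up, looking along -z (the intrinsics and any distortion apply to the point x, -y, -z); pixel columns grow to the right and rows downward; lengths in m; the calibration is good to about 2 mm. A picture is of the moment at which its call begins. There is no depth.
- bot.hand_in(): hands the job in; it is judged then, once.
Trained networks look in a picture, given as the dict that the camera call returned (one of the last four; its "shot" number tells which), for a name from the list of things; names that differ only in an ending like _2 or _b are one class to them, and where a whole thing is asked for, a point or a joint stands for the part that bears it (a point fixed in the world has none). Each returns a list of dicts, best first, with "p" (0 to 1); they miss things now and then, are a little off and sometimes report something else, mostly with a low value. They report only what shows in the picture. A call takes as long as a camera call. They do not tell look-alikes from the thing itself.
- bot.boxes_of(picture, name): "box" ([left, top, right, bottom] in pixels, round what is visible of it).
- bot.masks_of(picture, name): "mask" (420x560 bool, what is visible of it) and "box" ([left, top, right, bottom] in pixels, round what is visible of it).
- bot.tip_of(picture, name): "point" ([row, column] in pixels: a listed point, or the origin of a listed thing).
The state is a dict: "clock": time; "q": joint angles; "joint_velocities": joint speeds; "joint_torque": joint torques, N m; "eef_pos": TCP position; "tool_rot": TCP orientation; "contact_force": force on the tool from outside, world axes, zero at the start; "ft_torque": the same for the moment, N m; "grip_width": opening from 0.0 (shut) to 1.0 (fully open); "gripper_force": force on a finger pad.
Only numpy, scipy, OpenCV 4.12 (cv2) and the standard library are available. Lean on these libraries where they do the work, as an engineer would, in place of code of your own. Each camera call takes 0.05 s, during which the arm holds its last target. There are 200 camera calls.

## Working session

There is one attempt and no reset: what is moved stays moved. The work goes in short steps, Python scripts to look and compute and a tool call to move; the robot and the scene stay as the last step left them, time stands still between calls to the robot, and variables do not carry over. Pictures are saved under pics/ and viewed, at most 10 in all, crops included, and the job is handed in when it is done.

Besides the shell and the picture viewer there is one more tool, called after "Call:" as name(argument=value, ...) on one line, values as JSON. send_rows: Moves the arm, as the interface text tells. Scaled input: -1 to 1 covers 15 cm each way for a shift and 90 degrees each way for a turn. Its arguments: {"type":"object","properties":{"commands":{"type":"array","items":{"type":"object","properties":{"fingers":{"type":"number"},"translation":{"type":"array","items":{"type":"number","minimum":-1,"maximum":1}},"twist":{"type":"number","minimum":-1,"maximum":1}}}},"force":{"type":"number"}},"required":["commands"]}

```bash
mkdir -p pics; ls; python3 - <<'E'
from plant import bot
import cv2,numpy as np
s=bot.read_state(); print(s)
ims=[]
for n in ["top","side"]:
    p=bot.capture(n); cv2.imwrite(f"pics/{n}.png",p["color"][:,:,::-1])
    print(n,p["mtx"].round(1).tolist(),p["view"].round(3).tolist())
    for t in ["left_stand","right_stand","left_pad","right_pad","left_pivot","right_pivot","left_grip","right_grip"]:
        print(t,[(np.round(d["point"]).tolist(),round(d["p"],2)) for d in bot.tip_of(p,t)][:4])
E
```

```text
pics
{'clock': 0.0, 'q': array([ 1.06292693e+00,  8.79313269e-02,  1.37225387e+00,  6.74211561e-06,
        1.68359853e+00, -1.03083288e-01]), 'joint_velocities': array([-8.62461583e-04, -8.36551254e-04, -3.35369431e-04, -8.95661229e-04,
        1.41282064e-05, -5.71601799e-05]), 'joint_torque': array([-2.40239751e-04, -3.40191078e+01, -3.02420640e+01,  7.17192516e-02,
        3.31877859e-02, -1.87406790e-04]), 'eef_pos': array([0.21630167, 0.50502719, 0.18221737]), 'tool_rot': array([-3.13941390e+00, -2.32128495e-04,  2.73680705e+00]), 'contact_force': array([ 0.40506798, -0.63868611, -0.55280409]), 'ft_torque': array([-0.04723828,  0.01362698, -0.05197921]), 'gripper_force': 0.0, 'grip_width': 1.0004331295158235}
top [[396.5, 0.0, 281.1], [0.0, 396.5, 211.1], [0.0, 0.0, 1.0]] [[0.001, -1.0, -0.007, 0.028], [0.985, -0.0, 0.173, -0.518], [-0.173, -0.008, 0.985, -1.152], [0.0, 0.0, 0.0, 1.0]]
left_stand [([197.0, 230.0], 0.63)]
right_stand [([288.0, 225.0], 0.97), ([274.0, 396.0], 0.66), ([192.0, 361.0], 0.57)]
left_pad [([212.0, 216.0], 0.46)]
right_pad [([302.0, 422.0], 0.69), ([202
[... 406 characters left out ...]
 0.0, 1.0]] [[0.843, -0.538, 0.011, -0.421], [0.408, 0.652, 0.639, -0.297], [-0.351, -0.534, 0.769, -1.407], [0.0, 0.0, 0.0, 1.0]]
left_stand [([187.0, 274.0], 0.81)]
right_stand [([282.0, 359.0], 0.97), ([229.0, 194.0], 0.97), ([351.0, 296.0], 0.87)]
left_pad [([163.0, 251.0], 0.7), ([205.0, 355.0], 0.65)]
right_pad [([347.0, 285.0], 0.69), ([275.0, 354.0], 0.56), ([216.0, 175.0], 0.54), ([158.0, 273.0], 0.51)]
left_pivot [([165.0, 278.0], 0.71), ([339.0, 404.0], 0.7)]
right_pivot [([320.0, 274.0], 0.68), ([256.0, 263.0], 0.53), ([192.0, 170.0], 0.5), ([243.0, 348.0], 0.45)]
left_grip [([155.0, 273.0], 0.77)]
right_grip [([195.0, 188.0], 0.93), ([326.0, 298.0], 0.6), ([250.0, 365.0], 0.57)]
```

View pics/top.png

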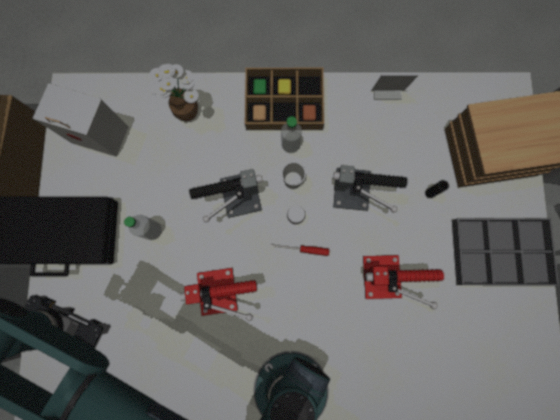

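View pics/side.png

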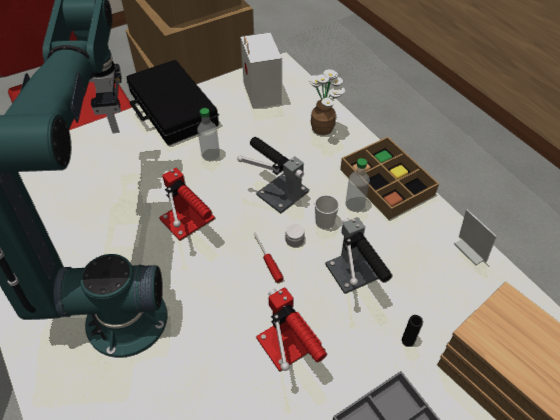

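Top picture: grey left stand at about (240,190), with its ball at (207,218). Grey right stand at (350,187), with its ball at (394,209). The red look-alikes are at (220,292) and (385,275); in the side picture they are at (187,210) and (290,340). I choose the grey pair (side: (283,180) and (358,258)). Close crop next.

```bash
python3 - <<'E'
import cv2,numpy as np
t=cv2.imread("pics/top.png");s=cv2.imread("pics/side.png")
def c(im,x,y): return cv2.resize(im[y:y+75,x:x+100],(400,300),interpolation=cv2.INTER_CUBIC)
cv2.imwrite("pics/crop.png",np.vstack([np.hstack([c(t,180,155),c(t,320,150)]),np.hstack([c(s,230,132),c(s,315,215)])]))
E
```

```text
(no output)
```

View pics/crop.png

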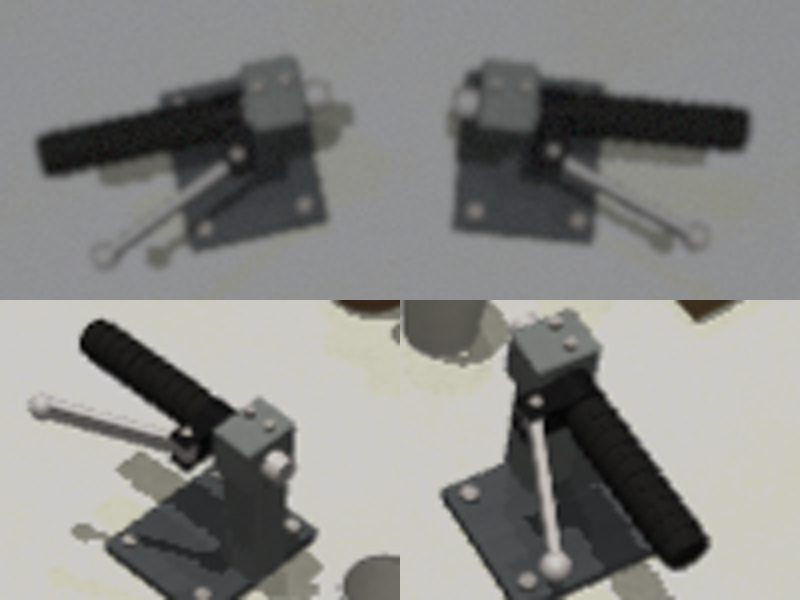

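The crop shows both grey stands with bare aluminium levers leaning out towards the robot. Balls are at crop (105,256) and (697,235) in the top view, and (40,405) and (556,566) in the side view. Now I fit the stand poses.

```bash
cat > geo.py <<'E'
import numpy as np
from scipy.optimize import least_squares
CAM={"top":(np.array([[396.5,0,281.1],[0,396.5,211.1],[0,0,1]]),None),"side":(np.array([[537.,0,288.2],[0,537,205.4],[0,0,1]]),None)}
def proj(K,V,P):
    c=V[:3,:3]@P+V[:3,3]; p=K@np.array([c[0],-c[1],-c[2]]); return p[:2]/p[2]
def w(pose,x,y,z):
    c,s=np.cos(pose[2]),np.sin(pose[2]); return np.array([pose[0]+c*x-s*y,pose[1]+s*x+c*y,z])
E
python3 - <<'E'
from geo import *
from plant import bot
ps={n:bot.capture(n) for n in ["top","side"]}
off={("top",1):((180,155),(0,0)),("top",-1):((320,150),(400,0)),("side",1):((230,132),(0,300)),("side",-1):((315,215),(400,300))}
px={("top",1):[(105,256),(40,155),(238,153)],("side",1):[(40,405),(97,337),(187,432)],
    ("top",-1):[(697,235),(748,128),(553,150)],("side",-1):[(556,566),(690,550),(536,402)]}
for m in (1,-1):
    def res(v):
        r=[]
        for n in ps:
            o,co=off[n,m]
            for (x,y,z),q in zip([(-.0789,.064,.14),(0,.095,.14),(-.032,-.041,v[3])],px[n,m]):
                q=(np.array(q)-co+.5)/4-.5+o
                r+=list(proj(ps[n]["mtx"],ps[n]["view"],w(v,x,m*y,z))-q)
        return np.array(r)
    f=least_squares(res,[.55,.1*m,0,.152])
    print(m,f.x.round(4),f.fun.round(1))
    for nm,a in (("pad out",0.42),("pad in",0)):
        x=-.032-.085*np.sin(a)-.004*np.cos(a);y=-.041+.085*np.cos(a)-.004*np.sin(a)
        print(nm,w(f.x,x,m*y,.14).round(4))
for n in ps:
    for t in ["cup","tin","bottle_a","bottle_b","spare_grip","screwdriver"]:
        print(n,t,[(np.round(d["point"]).tolist(),round(d["p"],2)) for d in bot.tip_of(ps[n],t)][:3])
E
```

```text
1 [0.571  0.1898 0.2122 0.1546] [ 0.2 -0.   0.6  0.3  0.3  0.6  0.9 -0.4 -0.7 -1.4  0.  -0.2]
pad out [0.4949 0.2092 0.14  ]
pad in [0.5265 0.2252 0.14  ]
-1 [ 0.5934 -0.2285 -0.095   0.1519] [-0.   0.1 -0.4  0.3 -0.1  0.4  0.3 -0.6  0.5  0.7 -0.  -0.2]
pad out [ 0.5201 -0.2566  0.14  ]
pad in [ 0.5534 -0.2689  0.14  ]
top cup [([181.0, 290.0], 0.89)]
top tin [([193.0, 429.0], 0.64), ([214.0, 296.0], 0.51)]
top bottle_a [([143.0, 293.0], 0.98), ([232.0, 152.0], 0.58)]
top bottle_b [([143.0, 293.0], 0.98), ([232.0, 152.0], 0.58)]
top spare_grip [([194.0, 430.0], 0.63), ([249.0, 299.0], 0.56)]
top screwdriver [([249.0, 298.0], 0.52)]
side cup [([223.0, 322.0], 0.97), ([152.0, 209.0], 0.66), ([162.0, 250.0], 0.38)]
side tin [([241.0, 291.0], 0.57)]
side bottle_a [([203.0, 355.0], 0.83), ([151.0, 213.0], 0.76)]
side bottle_b [([203.0, 355.0], 0.83), ([151.0, 213.0], 0.76)]
side spare_grip [([342.0, 405.0], 0.71), ([284.0, 360.0], 0.17)]
side screwdriver [([256.0, 266.0], 0.75)]
```

Call:
send_rows(commands=[{"translation": [-0.2,-0.12,-0.1],"twist": 0.08,"fingers": -1},{"translation": [-0.4,-0.24,-0.15],"twist": 0.16,"fingers": -1},{"translation": [-0.6,-0.36,-0.15],"twist": 0.24,"fingers": -1},{"translation": [-0.8,-0.48,-0.15],"twist": 0.32,"fingers": -1},{"translation": [-1,-0.6,-0.15],"twist": 0.4,"fingers": -1},{"translation": [-1,-0.6,-0.15],"twist": 0.48,"fingers": -1},{"translation": [-1,-0.6,-0.15],"twist": 0.56,"fingers": -1},{"translation": [-1,-0.6,-0.15],"twist": 0.607,"fingers": -1}], force=20)

```text
clock: 2.4
eef_pos: [0.3194, 0.3634, 0.206]
tool_rot: [3.141, -0.0, 1.778]
contact_force: [0.1, -0.7, -0.0]
grip_width: 0.353
gripper_force: 0.0
```

```bash
cat >> geo.py <<'E'
LEFT=[.571,.1898,.2122]; RIGHT=[.5934,-.2285,-.095]
from scipy.spatial.transform import Rotation as R
def go(stand,x,y,z):
    """normalised move from the measured pose to a stand-frame TCP pose with tool y along stand x"""
    from plant import bot
    s=bot.read_state(); p=s["eef_pos"]; r=R.from_euler("xyz",s["tool_rot"]).as_matrix()
    d=r.T@(w(stand,x,y,z)-p)/.15
    dy=(stand[2]+np.pi/2-s["tool_rot"][2]+np.pi)%(2*np.pi)-np.pi
    print("t",round(s["clock"],2),"tcp",p.round(4),"rot",s["tool_rot"].round(3),"F",s["contact_force"].round(1),"grip",round(s["grip_width"],3))
    print("move",d.round(3),"twist",round(-dy/(np.pi/2),3))
    c,si=np.cos(stand[2]),np.sin(stand[2]); q=p-np.array([stand[0],stand[1],0]); print("in stand",round(c*q[0]+si*q[1],4),round(-si*q[0]+c*q[1],4), "Fx", round(c*s["contact_force"][0]+si*s["contact_force"][1],2))
E
python3 -c "
from geo import *
go(LEFT,-.125,.042,.2)"
```

```text
t 2.4 tcp [0.3194 0.3634 0.206 ] rot [ 3.141 -0.     1.778] F [ 0.1 -0.7 -0. ] grip 0.353
move [-1.202  0.568  0.04 ] twist -0.003
in stand -0.2094 0.2227 Fx -0.1
```

Call:
send_rows(commands=[{"translation": [-0.2,0.1,0],"twist": 0,"fingers": -1},{"translation": [-0.4,0.2,0],"twist": 0,"fingers": -1},{"translation": [-0.6,0.3,0],"twist": 0,"fingers": -1},{"translation": [-0.8,0.4,0],"twist": 0,"fingers": -1},{"translation": [-1,0.5,0],"twist": 0,"fingers": -1},{"translation": [-1,0.5,0],"twist": 0,"fingers": -1},{"translation": [-1,0.5,0],"twist": 0,"fingers": -1},{"translation": [-1,0.5,0],"twist": 0,"fingers": -1}])

```text
clock: 3.2
eef_pos: [0.4235, 0.2336, 0.206]
tool_rot: [-3.142, -0.001, 1.784]
contact_force: [-0.4, 0.0, 0.6]
grip_width: 0.006
gripper_force: 0.0
```

```bash
python3 -c "
from geo import *
go(LEFT,-.125,.042,.125)"
```

```text
t 3.2 tcp [0.4235 0.2336 0.206 ] rot [-3.142e+00 -1.000e-03  1.784e+00] F [-0.4  0.   0.6] grip 0.006
move [-0.213  0.066  0.54 ] twist 0.001
in stand -0.1349 0.0739 Fx -0.42
```

Call:
send_rows(commands=[{"translation": [-0.1,0,0.1],"fingers": -1,"twist": 0},{"translation": [-0.213,0,0.2],"fingers": -1,"twist": 0},{"translation": [-0.213,0,0.35],"fingers": -1,"twist": 0},{"translation": [-0.213,0.03,0.5],"fingers": -1,"twist": 0},{"translation": [-0.213,0.066,0.56],"fingers": -1,"twist": 0},{"translation": [-0.213,0.066,0.56],"fingers": -1,"twist": 0},{"translation": [-0.213,0.066,0.56],"fingers": -1,"twist": 0},{"translation": [-0.213,0.066,0.56],"fingers": -1,"twist": 0}])

```text
clock: 4.0
eef_pos: [0.4411, 0.2044, 0.1234]
tool_rot: [3.139, -0.0, 1.784]
contact_force: [0.5, -0.6, 1.0]
grip_width: 0.002
gripper_force: 0.0
```

```bash
python3 - <<'E'
from geo import *
from plant import bot
import cv2
go(LEFT,-.085,.042,.122)
t=bot.capture("top");s=bot.capture("side");v=bot.capture("wrist")
f=lambda p,x,y:cv2.resize(p["color"][y:y+75,x:x+100],(400,300),interpolation=cv2.INTER_CUBIC)
im=np.vstack([np.hstack([f(t,180,170),f(s,210,120)]),np.hstack([cv2.resize(v["color"],(400,300)),np.zeros((300,400,3),np.uint8)])])
cv2.imwrite("pics/c2.png",im[:,:,::-1])
E
```

```text
t 4.0 tcp [0.4411 0.2044 0.1234] rot [ 3.139 -0.     1.784] F [ 0.5 -0.6  1. ] grip 0.002
move [0.002 0.259 0.01 ] twist 0.001
in stand -0.1239 0.0417 Fx 0.36
```

View pics/c2.png

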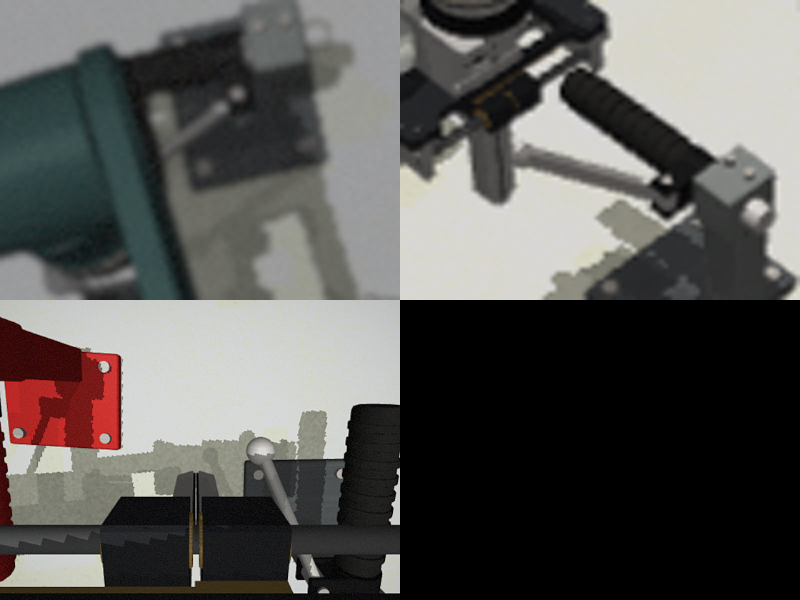

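The fingers (crop (195,480) in the wrist view) are clear of the lever and square to the grip, and the ball is at (260,450). Moving in.

Call:
send_rows(commands=[{"translation": [0,0.04,0.01],"fingers": -1,"twist": 0},{"translation": [0,0.08,0.01],"fingers": -1,"twist": 0},{"translation": [0,0.12,0.01],"fingers": -1,"twist": 0},{"translation": [0,0.16,0.01],"fingers": -1,"twist": 0},{"translation": [0,0.2,0.01],"fingers": -1,"twist": 0},{"translation": [0,0.24,0.01],"fingers": -1,"twist": 0},{"translation": [0,0.27,0.01],"fingers": -1,"twist": 0},{"translation": [0,0.27,0.01],"fingers": -1,"twist": 0}])

```text
clock: 4.95
eef_pos: [0.4799, 0.2123, 0.1202]
tool_rot: [-3.14, 0.0, 1.783]
contact_force: [-1.1, -1.6, 1.1]
grip_width: 0.005
gripper_force: 1.0
```

```bash
python3 -c "
from geo import *
go(LEFT,-.055,.042,.122)"
```

```text
t 4.95 tcp [0.4799 0.2123 0.1202] rot [-3.14   0.     1.783] F [-1.1 -1.6  1.1] grip 0.005
move [ 0.005  0.195 -0.012] twist 0.0
in stand -0.0843 0.0412 Fx -1.39
```

Call:
send_rows(commands=[{"translation": [0,0.03,0],"fingers": -1,"twist": 0},{"translation": [0,0.06,0],"fingers": -1,"twist": 0},{"translation": [0,0.09,0],"fingers": -1,"twist": 0},{"translation": [0,0.12,0],"fingers": -1,"twist": 0},{"translation": [0,0.15,0],"fingers": -1,"twist": 0},{"translation": [0,0.17,0],"fingers": -1,"twist": 0},{"translation": [0,0.19,0],"fingers": -1,"twist": 0},{"translation": [0,0.19,0],"fingers": -1,"twist": 0}])

```text
clock: 5.75
eef_pos: [0.5071, 0.2196, 0.1207]
tool_rot: [-3.14, -0.002, 1.784]
contact_force: [-6.9, 2.4, 3.8]
grip_width: 0.008
gripper_force: 3.1
```

```bash
python3 -c "
from geo import *
go(LEFT,-.0485,.042,.122)"
```

```text
t 5.75 tcp [0.5071 0.2196 0.1207] rot [-3.140e+00 -2.000e-03  1.784e+00] F [-6.9  2.4  3.8] grip 0.008
move [-0.004  0.051 -0.009] twist 0.001
in stand -0.0562 0.0426 Fx -6.23
```

Call:
send_rows(commands=[{"translation": [0,0.005,0],"fingers": -1,"twist": 0},{"translation": [0,0.01,0],"fingers": -1,"twist": 0},{"translation": [0,0.015,0],"fingers": -1,"twist": 0},{"translation": [0,0.02,0],"fingers": -1,"twist": 0},{"translation": [0,0.025,0],"fingers": -1,"twist": 0},{"translation": [0,0.03,0],"fingers": -1,"twist": 0},{"translation": [0,0.03,0],"fingers": -1,"twist": 0},{"translation": [0,0.03,0],"fingers": -1,"twist": 0}])

```text
clock: 6.55
eef_pos: [0.511, 0.2206, 0.1207]
tool_rot: [-3.139, -0.003, 1.784]
contact_force: [-7.6, 3.3, 3.9]
grip_width: 0.004
gripper_force: 3.4
```

```bash
python3 -c "
from geo import *
go(LEFT,-.0485,.042,.122)"
```

```text
t 6.55 tcp [0.511  0.2206 0.1207] rot [-3.139e+00 -3.000e-03  1.784e+00] F [-7.6  3.3  3.9] grip 0.004
move [-0.005  0.024 -0.008] twist 0.001
in stand -0.0521 0.0427 Fx -6.75
```

Call:
send_rows(commands=[{"translation": [0,0.005,0],"fingers": -1,"twist": 0},{"translation": [0,0.005,0],"fingers": -1,"twist": 0},{"translation": [0,0.01,0],"fingers": -1,"twist": 0},{"translation": [0,0.01,0],"fingers": -1,"twist": 0},{"translation": [0,0.015,0],"fingers": -1,"twist": 0},{"translation": [0,0.015,0],"fingers": -1,"twist": 0},{"translation": [0,0.015,0],"fingers": -1,"twist": 0},{"translation": [0,0.015,0],"fingers": -1,"twist": 0}])

```text
clock: 7.35
eef_pos: [0.5131, 0.221, 0.1208]
tool_rot: [-3.139, -0.003, 1.784]
contact_force: [-6.8, 1.6, 4.1]
grip_width: 0.006
gripper_force: 3.6
```

```bash
python3 -c "
from geo import *
go(LEFT,-.0485,.042,.122)"
```

```text
t 7.35 tcp [0.5131 0.221  0.1208] rot [-3.139e+00 -3.000e-03  1.784e+00] F [-6.8  1.6  4.1] grip 0.006
move [-0.005  0.01  -0.008] twist 0.001
in stand -0.05 0.0427 Fx -6.28
```

Call:
send_rows(commands=[{"translation": [0,0.003,0],"fingers": -1,"twist": 0},{"translation": [0,0.006,0],"fingers": -1,"twist": 0},{"translation": [0,0.009,0],"fingers": -1,"twist": 0},{"translation": [0,0.012,0],"fingers": -1,"twist": 0},{"translation": [0,0.012,0],"fingers": -1,"twist": 0},{"translation": [0,0.012,0],"fingers": -1,"twist": 0},{"translation": [0,0.012,0],"fingers": -1,"twist": 0},{"translation": [0,0.012,0],"fingers": -1,"twist": 0}])

```text
clock: 8.15
eef_pos: [0.5149, 0.2213, 0.1208]
tool_rot: [-3.139, -0.002, 1.784]
contact_force: [-8.1, 1.5, 4.5]
grip_width: 0.004
gripper_force: 3.8
```

```bash
python3 -c "
from geo import *
go(LEFT,-.0485,.042,.122)"
```

```text
t 8.15 tcp [0.5149 0.2213 0.1208] rot [-3.139e+00 -2.000e-03  1.784e+00] F [-8.1  1.5  4.5] grip 0.004
move [-0.004 -0.002 -0.008] twist 0.001
in stand -0.0483 0.0426 Fx -7.58
```

Call:
send_rows(commands=[{"translation": [0,0.003,0],"fingers": -1,"twist": 0},{"translation": [0,0.006,0],"fingers": -1,"twist": 0},{"translation": [0,0.009,0],"fingers": -1,"twist": 0},{"translation": [0,0.012,0],"fingers": -1,"twist": 0},{"translation": [0,0.012,0],"fingers": -1,"twist": 0},{"translation": [0,0.012,0],"fingers": -1,"twist": 0},{"translation": [0,0.012,0],"fingers": -1,"twist": 0},{"translation": [0,0.012,0],"fingers": -1,"twist": 0}])

```text
clock: 8.95
eef_pos: [0.5165, 0.2216, 0.1208]
tool_rot: [-3.139, -0.002, 1.784]
contact_force: [-7.4, 1.3, 4.3]
grip_width: 0.007
gripper_force: 4.0
```

```bash
python3 -c "
from geo import *
go(LEFT,-.0485,.042,.122)"
```

```text
t 8.95 tcp [0.5165 0.2216 0.1208] rot [-3.139e+00 -2.000e-03  1.784e+00] F [-7.4  1.3  4.3] grip 0.007
move [-0.004 -0.013 -0.008] twist 0.001
in stand -0.0466 0.0426 Fx -7.0
```

Call:
send_rows(commands=[{"translation": [0,0.003,0],"fingers": -1,"twist": 0},{"translation": [0,0.006,0],"fingers": -1,"twist": 0},{"translation": [0,0.009,0],"fingers": -1,"twist": 0},{"translation": [0,0.012,0],"fingers": -1,"twist": 0},{"translation": [0,0.012,0],"fingers": -1,"twist": 0},{"translation": [0,0.012,0],"fingers": -1,"twist": 0},{"translation": [0,0.012,0],"fingers": -1,"twist": 0},{"translation": [0,0.012,0],"fingers": -1,"twist": 0}])

```text
clock: 9.75
eef_pos: [0.5181, 0.222, 0.1208]
tool_rot: [-3.139, -0.002, 1.784]
contact_force: [-7.3, 2.3, 5.6]
grip_width: 0.005
gripper_force: 4.2
```

```bash
python3 - <<'E'
from geo import *
from plant import bot
import cv2
go(LEFT,-.0485,.042,.122)
s=bot.capture("side")
cv2.imwrite("pics/c3.png",cv2.resize(s["color"][110:185,215:315],(800,600),interpolation=cv2.INTER_CUBIC)[:,:,::-1])
for a in (0,.05,.1,.2): print(a,[((proj(s["mtx"],s["view"],w(LEFT,-.032-r*np.sin(a),-.041+r*np.cos(a),.14))-(215,110)+.5)*8-.5).round() for r in (.115,0)])
E
```

```text
t 9.75 tcp [0.5181 0.222  0.1208] rot [-3.139e+00 -2.000e-03  1.784e+00] F [-7.3  2.3  5.6] grip 0.005
move [-0.004 -0.024 -0.008] twist 0.001
in stand -0.0449 0.0426 Fx -6.64
0 [array([283., 308.]), array([495., 467.])]
0.05 [array([272., 316.]), array([495., 467.])]
0.1 [array([262., 324.]), array([495., 467.])]
0.2 [array([242., 341.]), array([495., 467.])]
```

View pics/c3.png

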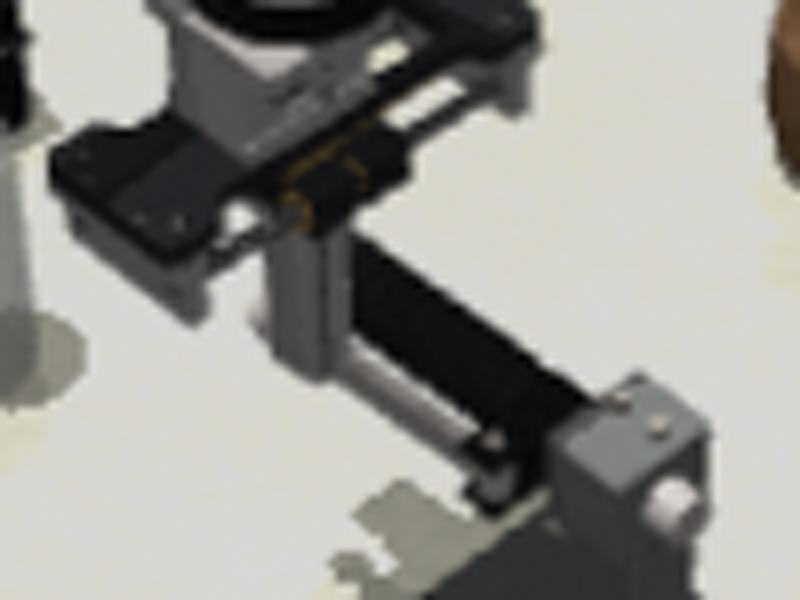

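The side crop shows the lever lying almost parallel to the bar: ball edge at (252,310), about 0.02 rad left. Small steps from here.

Call:
send_rows(commands=[{"translation": [0,0.003,0],"fingers": -1,"twist": 0},{"translation": [0,0.003,0],"fingers": -1,"twist": 0},{"translation": [0,0.006,0],"fingers": -1,"twist": 0},{"translation": [0,0.006,0],"fingers": -1,"twist": 0},{"translation": [0,0.01,0],"fingers": -1,"twist": 0},{"translation": [0,0.01,0],"fingers": -1,"twist": 0},{"translation": [0,0.01,0],"fingers": -1,"twist": 0},{"translation": [0,0.01,0],"fingers": -1,"twist": 0}])

```text
clock: 10.6
eef_pos: [0.5195, 0.2223, 0.1208]
tool_rot: [-3.138, -0.002, 1.784]
contact_force: [-7.8, 1.2, 5.1]
grip_width: 0.006
gripper_force: 4.4
```

```bash
python3 -c "
from geo import *
go(LEFT,-.0485,.042,.122)"
```

```text
t 10.6 tcp [0.5195 0.2223 0.1208] rot [-3.138e+00 -2.000e-03  1.784e+00] F [-7.8  1.2  5.1] grip 0.006
move [-0.004 -0.033 -0.008] twist 0.001
in stand -0.0435 0.0426 Fx -7.39
```

Call:
send_rows(commands=[{"translation": [0,0.003,0],"fingers": -1,"twist": 0},{"translation": [0,0.003,0],"fingers": -1,"twist": 0},{"translation": [0,0.006,0],"fingers": -1,"twist": 0},{"translation": [0,0.006,0],"fingers": -1,"twist": 0},{"translation": [0,0.01,0],"fingers": -1,"twist": 0},{"translation": [0,0.01,0],"fingers": -1,"twist": 0},{"translation": [0,0.01,0],"fingers": -1,"twist": 0},{"translation": [0,0.01,0],"fingers": -1,"twist": 0}])

```text
clock: 11.4
eef_pos: [0.5197, 0.2223, 0.1208]
tool_rot: [-3.136, -0.002, 1.784]
contact_force: [-10.7, 1.2, 6.7]
grip_width: 0.005
gripper_force: 6.0
```

```bash
python3 -c "
from geo import *
go(LEFT,-.0485,.042,.122)"
```

```text
t 11.4 tcp [0.5197 0.2223 0.1208] rot [-3.136e+00 -2.000e-03  1.784e+00] F [-10.7   1.2   6.7] grip 0.005
move [-0.004 -0.035 -0.008] twist 0.001
in stand -0.0433 0.0426 Fx -10.25
```

Stop reached: the TCP stalled and force rose to about 10 N. Holding.

Call:
send_rows(commands=[{"translation": [0,0,0],"fingers": -1,"twist": 0},{"translation": [0,0,0],"fingers": -1,"twist": 0},{"translation": [0,0,0],"fingers": -1,"twist": 0},{"translation": [0,0,0],"fingers": -1,"twist": 0},{"translation": [0,0,0],"fingers": -1,"twist": 0},{"translation": [0,0,0],"fingers": -1,"twist": 0},{"translation": [0,0,0],"fingers": -1,"twist": 0},{"translation": [0,0,0],"fingers": -1,"twist": 0}])

```text
clock: 12.2
eef_pos: [0.5197, 0.2223, 0.1208]
tool_rot: [-3.136, -0.002, 1.784]
contact_force: [-11.0, 0.4, 6.6]
grip_width: 0.005
gripper_force: 6.0
```

Call:
send_rows(commands=[{"translation": [0,0,0],"fingers": -1,"twist": 0},{"translation": [0,0,0],"fingers": -1,"twist": 0},{"translation": [0,0,0],"fingers": -1,"twist": 0},{"translation": [0,0,0],"fingers": -1,"twist": 0},{"translation": [0,0,0],"fingers": -1,"twist": 0},{"translation": [0,0,0],"fingers": -1,"twist": 0},{"translation": [0,0,0],"fingers": -1,"twist": 0},{"translation": [0,0,0],"fingers": -1,"twist": 0}])

```text
clock: 13.0
eef_pos: [0.5197, 0.2223, 0.1208]
tool_rot: [-3.136, -0.002, 1.784]
contact_force: [-10.2, 1.1, 7.0]
grip_width: 0.007
gripper_force: 6.0
```

Call:
send_rows(commands=[{"translation": [0,-0.05,0],"fingers": -1,"twist": 0},{"translation": [0,-0.1,0],"fingers": -1,"twist": 0},{"translation": [0,-0.15,0],"fingers": -1,"twist": 0},{"translation": [0,-0.2,0],"fingers": -1,"twist": 0},{"translation": [0,-0.3,0],"fingers": -1,"twist": 0},{"translation": [0,-0.4,0],"fingers": -1,"twist": 0},{"translation": [0,-0.5,0],"fingers": -1,"twist": 0},{"translation": [0,-0.55,0],"fingers": -1,"twist": 0}])

```text
clock: 13.8
eef_pos: [0.4418, 0.2045, 0.1202]
tool_rot: [3.14, -0.001, 1.783]
contact_force: [0.6, -0.0, 0.5]
grip_width: 0.001
gripper_force: 0.0
```

```bash
python3 - <<'E'
from geo import *
from plant import bot
import cv2
go(LEFT,-.135,.042,.2)
go(RIGHT,-.125,-.042,.2)
s=bot.capture("side")
cv2.imwrite("pics/c4.png",cv2.resize(s["color"][110:185,215:315],(400,300),interpolation=cv2.INTER_CUBIC)[:,:,::-1])
E
```

```text
t 13.8 tcp [0.4418 0.2045 0.1202] rot [ 3.140e+00 -1.000e-03  1.783e+00] F [ 0.6 -0.   0.5] grip 0.001
move [ 0.004 -0.078 -0.532] twist 0.0
in stand -0.1232 0.0416 Fx 0.6
t 13.8 tcp [0.4418 0.2045 0.1202] rot [ 3.140e+00 -1.000e-03  1.783e+00] F [ 0.6 -0.   0.5] grip 0.001
move [-3.049 -0.499 -0.536] twist 0.196
in stand -0.1919 0.4167 Fx 0.62
```

View pics/c4.png

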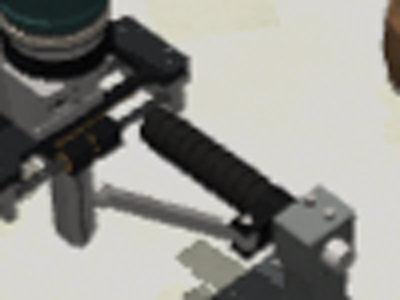

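The left lever is back out at rest, with clear space between it and the fingers. Up and over to the right.

Call:
send_rows(commands=[{"translation": [0,0,-0.25],"fingers": -1,"twist": 0},{"translation": [0,-0.05,-0.53],"fingers": -1,"twist": 0.05},{"translation": [-0.2,-0.1,-0.53],"fingers": -1,"twist": 0.1},{"translation": [-0.4,-0.1,-0.53],"fingers": -1,"twist": 0.15},{"translation": [-0.6,-0.1,-0.53],"fingers": -1,"twist": 0.196},{"translation": [-0.8,-0.15,-0.53],"fingers": -1,"twist": 0.196},{"translation": [-1,-0.2,-0.53],"fingers": -1,"twist": 0.196},{"translation": [-1,-0.2,-0.53],"fingers": -1,"twist": 0.196}])

```text
clock: 14.65
eef_pos: [0.4453, 0.0485, 0.1998]
tool_rot: [3.14, 0.001, 1.471]
contact_force: [-0.0, 0.9, -0.0]
grip_width: 0.007
gripper_force: 0.0
```

```bash
python3 -c "
from geo import *
go(RIGHT,-.125,-.042,.2)"
```

```text
t 14.65 tcp [0.4453 0.0485 0.1998] rot [3.140e+00 1.000e-03 1.471e+00] F [-0.   0.9 -0. ] grip 0.007
move [-2.023e+00  3.350e-01  1.000e-03] twist -0.003
in stand -0.1737 0.2617 Fx -0.11
```

Call:
send_rows(commands=[{"translation": [-0.2,0.03,0],"fingers": -1,"twist": 0},{"translation": [-0.4,0.06,0],"fingers": -1,"twist": 0},{"translation": [-0.6,0.09,0],"fingers": -1,"twist": 0},{"translation": [-0.8,0.12,0],"fingers": -1,"twist": 0},{"translation": [-1,0.15,0],"fingers": -1,"twist": 0},{"translation": [-1,0.15,0],"fingers": -1,"twist": 0},{"translation": [-1,0.15,0],"fingers": -1,"twist": 0},{"translation": [-1,0.15,0],"fingers": -1,"twist": 0}])

```text
clock: 15.45
eef_pos: [0.4529, -0.0991, 0.1998]
tool_rot: [3.141, -0.001, 1.477]
contact_force: [0.1, 0.2, 1.0]
grip_width: 0.003
gripper_force: 0.0
```

Call:
send_rows(commands=[{"translation": [-0.2,0.03,0],"fingers": -1,"twist": 0},{"translation": [-0.4,0.06,0],"fingers": -1,"twist": 0},{"translation": [-0.6,0.09,0],"fingers": -1,"twist": 0},{"translation": [-0.8,0.12,0],"fingers": -1,"twist": 0},{"translation": [-1,0.15,0],"fingers": -1,"twist": 0},{"translation": [-1,0.15,0],"fingers": -1,"twist": 0},{"translation": [-1,0.15,0],"fingers": -1,"twist": 0},{"translation": [-1,0.15,0],"fingers": -1,"twist": 0}])

```text
clock: 16.25
eef_pos: [0.461, -0.2501, 0.2]
tool_rot: [3.141, -0.001, 1.477]
contact_force: [-0.6, -0.0, 0.4]
grip_width: 0.002
gripper_force: 0.0
```

```bash
python3 -c "
from geo import *
go(RIGHT,-.12,-.042,.12)"
```

```text
t 16.25 tcp [ 0.461  -0.2501  0.2   ] rot [ 3.141e+00 -1.000e-03  1.477e+00] F [-0.6 -0.   0.4] grip 0.002
move [-0.053  0.065  0.533] twist 0.001
in stand -0.1298 -0.0341 Fx -0.62
```

Call:
send_rows(commands=[{"translation": [-0.053,0,0.13],"fingers": -1,"twist": 0},{"translation": [-0.053,0,0.26],"fingers": -1,"twist": 0},{"translation": [-0.053,0.03,0.4],"fingers": -1,"twist": 0},{"translation": [-0.053,0.065,0.53],"fingers": -1,"twist": 0},{"translation": [-0.053,0.1,0.53],"fingers": -1,"twist": 0},{"translation": [-0.053,0.14,0.53],"fingers": -1,"twist": 0},{"translation": [-0.053,0.18,0.53],"fingers": -1,"twist": 0},{"translation": [-0.053,0.18,0.53],"fingers": -1,"twist": 0}])

```text
clock: 17.05
eef_pos: [0.4883, -0.2624, 0.1219]
tool_rot: [3.139, 0.001, 1.476]
contact_force: [1.2, -0.3, 0.2]
grip_width: 0.005
gripper_force: 0.0
```

```bash
python3 - <<'E'
from geo import *
from plant import bot
import cv2
go(RIGHT,-.0845,-.042,.12)
s=bot.capture("side");v=bot.capture("wrist")
cv2.imwrite("pics/c5.png",np.hstack([cv2.resize(s["color"][205:295,295:415],(400,300),interpolation=cv2.INTER_CUBIC),cv2.resize(v["color"],(400,300))])[:,:,::-1])
E
```

```text
t 17.05 tcp [ 0.4883 -0.2624  0.1219] rot [3.139e+00 1.000e-03 1.476e+00] F [ 1.2 -0.3  0.2] grip 0.005
move [0.012 0.113 0.013] twist 0.0
in stand -0.1015 -0.0438 Fx 1.23
```

View pics/c5.png

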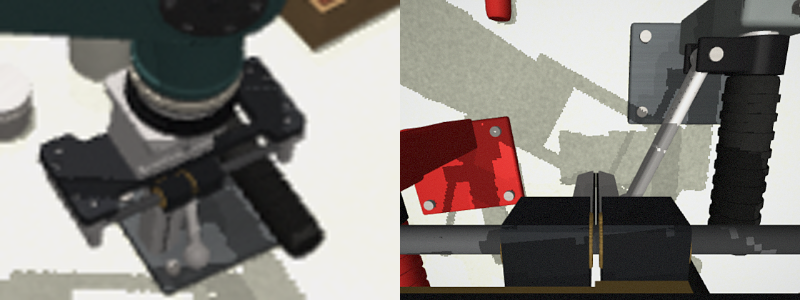

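The fingers (wrist view (595,195)) sit in front of the right lever at pad height, and the lever is at rest. Pressing.

Call:
send_rows(commands=[{"translation": [0,0.03,0.01],"fingers": -1,"twist": 0},{"translation": [0,0.06,0.01],"fingers": -1,"twist": 0},{"translation": [0,0.09,0.01],"fingers": -1,"twist": 0},{"translation": [0,0.12,0.01],"fingers": -1,"twist": 0},{"translation": [0,0.15,0.01],"fingers": -1,"twist": 0},{"translation": [0,0.18,0.01],"fingers": -1,"twist": 0},{"translation": [0,0.21,0.01],"fingers": -1,"twist": 0},{"translation": [0,0.24,0.01],"fingers": -1,"twist": 0}])

```text
clock: 17.95
eef_pos: [0.5222, -0.2664, 0.1192]
tool_rot: [-3.141, 0.001, 1.475]
contact_force: [-5.3, -2.3, 2.9]
grip_width: 0.006
gripper_force: 2.6
```

```bash
python3 -c "
from geo import *
go(RIGHT,-.05,-.042,.12)"
```

```text
t 17.95 tcp [ 0.5222 -0.2664  0.1192] rot [-3.141e+00  1.000e-03  1.475e+00] F [-5.3 -2.3  2.9] grip 0.006
move [ 0.017  0.115 -0.006] twist -0.001
in stand -0.0673 -0.0445 Fx -5.03
```

Call:
send_rows(commands=[{"translation": [0,0.02,0],"fingers": -1,"twist": 0},{"translation": [0,0.04,0],"fingers": -1,"twist": 0},{"translation": [0,0.06,0],"fingers": -1,"twist": 0},{"translation": [0,0.07,0],"fingers": -1,"twist": 0},{"translation": [0,0.08,0],"fingers": -1,"twist": 0},{"translation": [0,0.09,0],"fingers": -1,"twist": 0},{"translation": [0,0.1,0],"fingers": -1,"twist": 0},{"translation": [0,0.1,0],"fingers": -1,"twist": 0}])

```text
clock: 18.75
eef_pos: [0.5367, -0.2683, 0.1194]
tool_rot: [-3.14, 0.002, 1.474]
contact_force: [-5.8, -2.5, 3.5]
grip_width: 0.004
gripper_force: 3.4
```

Call:
send_rows(commands=[{"translation": [0,0.003,0],"fingers": -1,"twist": 0},{"translation": [0,0.006,0],"fingers": -1,"twist": 0},{"translation": [0,0.009,0],"fingers": -1,"twist": 0},{"translation": [0,0.012,0],"fingers": -1,"twist": 0},{"translation": [0,0.015,0],"fingers": -1,"twist": 0},{"translation": [0,0.015,0],"fingers": -1,"twist": 0},{"translation": [0,0.015,0],"fingers": -1,"twist": 0},{"translation": [0,0.015,0],"fingers": -1,"twist": 0}])

```text
clock: 19.55
eef_pos: [0.5386, -0.2685, 0.1195]
tool_rot: [-3.14, 0.002, 1.474]
contact_force: [-7.4, -2.8, 4.6]
grip_width: 0.003
gripper_force: 3.6
```

```bash
python3 -c "
from geo import *
go(RIGHT,-.0433,-.042,.12)"
```

```text
t 19.55 tcp [ 0.5386 -0.2685  0.1195] rot [-3.140e+00  2.000e-03  1.474e+00] F [-7.4 -2.8  4.6] grip 0.003
move [ 0.02   0.049 -0.004] twist -0.001
in stand -0.0507 -0.045 Fx -7.05
```

Call:
send_rows(commands=[{"translation": [0,0.004,0],"fingers": -1,"twist": 0},{"translation": [0,0.008,0],"fingers": -1,"twist": 0},{"translation": [0,0.012,0],"fingers": -1,"twist": 0},{"translation": [0,0.016,0],"fingers": -1,"twist": 0},{"translation": [0,0.02,0],"fingers": -1,"twist": 0},{"translation": [0,0.02,0],"fingers": -1,"twist": 0},{"translation": [0,0.02,0],"fingers": -1,"twist": 0},{"translation": [0,0.02,0],"fingers": -1,"twist": 0}])

```text
clock: 20.35
eef_pos: [0.5415, -0.2687, 0.1195]
tool_rot: [-3.139, 0.002, 1.474]
contact_force: [-6.7, -2.6, 3.7]
grip_width: 0.006
gripper_force: 3.9
```

Call:
send_rows(commands=[{"translation": [0,0.003,0],"fingers": -1,"twist": 0},{"translation": [0,0.006,0],"fingers": -1,"twist": 0},{"translation": [0,0.009,0],"fingers": -1,"twist": 0},{"translation": [0,0.009,0],"fingers": -1,"twist": 0},{"translation": [0,0.009,0],"fingers": -1,"twist": 0},{"translation": [0,0.009,0],"fingers": -1,"twist": 0},{"translation": [0,0.009,0],"fingers": -1,"twist": 0},{"translation": [0,0.009,0],"fingers": -1,"twist": 0}])

```text
clock: 21.15
eef_pos: [0.5427, -0.2688, 0.1195]
tool_rot: [-3.139, 0.002, 1.474]
contact_force: [-7.0, -1.5, 4.2]
grip_width: 0.005
gripper_force: 4.0
```

Call:
send_rows(commands=[{"translation": [0,0.003,0],"fingers": -1,"twist": 0},{"translation": [0,0.006,0],"fingers": -1,"twist": 0},{"translation": [0,0.009,0],"fingers": -1,"twist": 0},{"translation": [0,0.012,0],"fingers": -1,"twist": 0},{"translation": [0,0.012,0],"fingers": -1,"twist": 0},{"translation": [0,0.012,0],"fingers": -1,"twist": 0},{"translation": [0,0.012,0],"fingers": -1,"twist": 0},{"translation": [0,0.012,0],"fingers": -1,"twist": 0}])

```text
clock: 21.95
eef_pos: [0.5441, -0.269, 0.1195]
tool_rot: [-3.138, 0.002, 1.474]
contact_force: [-8.6, -1.6, 4.5]
grip_width: 0.007
gripper_force: 4.5
```

Call:
send_rows(commands=[{"translation": [0,0.003,0],"fingers": -1,"twist": 0},{"translation": [0,0.003,0],"fingers": -1,"twist": 0},{"translation": [0,0.006,0],"fingers": -1,"twist": 0},{"translation": [0,0.006,0],"fingers": -1,"twist": 0},{"translation": [0,0.009,0],"fingers": -1,"twist": 0},{"translation": [0,0.009,0],"fingers": -1,"twist": 0},{"translation": [0,0.009,0],"fingers": -1,"twist": 0},{"translation": [0,0.009,0],"fingers": -1,"twist": 0}])

```text
clock: 22.75
eef_pos: [0.5443, -0.269, 0.1195]
tool_rot: [-3.136, 0.002, 1.474]
contact_force: [-11.7, -2.1, 5.9]
grip_width: 0.003
gripper_force: 5.9
```

The right lever shows the same signature at its stop (stall, 11–12 N). Hold, then release, back off and lift.

Call:
send_rows(commands=[{"translation": [0,0,0],"fingers": -1,"twist": 0},{"translation": [0,0,0],"fingers": -1,"twist": 0},{"translation": [0,0,0],"fingers": -1,"twist": 0},{"translation": [0,0,0],"fingers": -1,"twist": 0},{"translation": [0,0,0],"fingers": -1,"twist": 0},{"translation": [0,0,0],"fingers": -1,"twist": 0},{"translation": [0,0,0],"fingers": -1,"twist": 0},{"translation": [0,0,0],"fingers": -1,"twist": 0}])

```text
clock: 23.55
eef_pos: [0.5442, -0.269, 0.1195]
tool_rot: [-3.136, 0.002, 1.474]
contact_force: [-11.4, -1.7, 6.6]
grip_width: 0.006
gripper_force: 5.9
```

Call:
send_rows(commands=[{"translation": [0,0,0],"fingers": -1,"twist": 0},{"translation": [0,0,0],"fingers": -1,"twist": 0},{"translation": [0,0,0],"fingers": -1,"twist": 0},{"translation": [0,0,0],"fingers": -1,"twist": 0},{"translation": [0,0,0],"fingers": -1,"twist": 0},{"translation": [0,0,0],"fingers": -1,"twist": 0},{"translation": [0,0,0],"fingers": -1,"twist": 0},{"translation": [0,0,0],"fingers": -1,"twist": 0}])

```text
clock: 24.35
eef_pos: [0.5442, -0.269, 0.1195]
tool_rot: [-3.136, 0.002, 1.474]
contact_force: [-10.3, -1.9, 6.4]
grip_width: 0.003
gripper_force: 5.9
```

Call:
send_rows(commands=[{"translation": [0,-0.05,0],"fingers": -1,"twist": 0},{"translation": [0,-0.1,0],"fingers": -1,"twist": 0},{"translation": [0,-0.15,0],"fingers": -1,"twist": 0},{"translation": [0,-0.2,0],"fingers": -1,"twist": 0},{"translation": [0,-0.3,0],"fingers": -1,"twist": 0},{"translation": [0,-0.4,0],"fingers": -1,"twist": 0},{"translation": [0,-0.5,0],"fingers": -1,"twist": 0},{"translation": [0,-0.55,0],"fingers": -1,"twist": 0}])

```text
clock: 25.15
eef_pos: [0.4649, -0.2602, 0.1184]
tool_rot: [3.14, 0.0, 1.475]
contact_force: [0.2, -0.6, -0.4]
grip_width: 0.002
gripper_force: 0.0
```

Call:
send_rows(commands=[{"translation": [0,0,-0.2],"fingers": -1,"twist": 0},{"translation": [0,0,-0.4],"fingers": -1,"twist": 0},{"translation": [0,-0.1,-0.6],"fingers": -1,"twist": 0},{"translation": [0,-0.3,-0.7],"fingers": -1,"twist": 0},{"translation": [0,-0.5,-0.7],"fingers": -1,"twist": 0},{"translation": [0,-0.5,-0.7],"fingers": -1,"twist": 0},{"translation": [0,-0.5,-0.7],"fingers": -1,"twist": 0},{"translation": [0,-0.5,-0.7],"fingers": -1,"twist": 0}])

```text
clock: 25.95
eef_pos: [0.3912, -0.2531, 0.2232]
tool_rot: [3.141, -0.001, 1.476]
contact_force: [0.8, -0.5, 0.3]
grip_width: 0.004
gripper_force: 0.0
```

```bash
python3 - <<'E'
from geo import *
from plant import bot
import cv2
go(RIGHT,-.125,-.042,.2)
s=bot.capture("side")
cv2.imwrite("pics/end.png",cv2.resize(s["color"][110:320,180:460],(800,600),interpolation=cv2.INTER_CUBIC)[:,:,::-1])
E
```

```text
t 25.95 tcp [ 0.3912 -0.2531  0.2232] rot [ 3.141e+00 -1.000e-03  1.476e+00] F [ 0.8 -0.5  0.3] grip 0.004
move [0.011 0.493 0.155] twist 0.0
in stand -0.199 -0.0436 Fx 0.83
```

View pics/end.png

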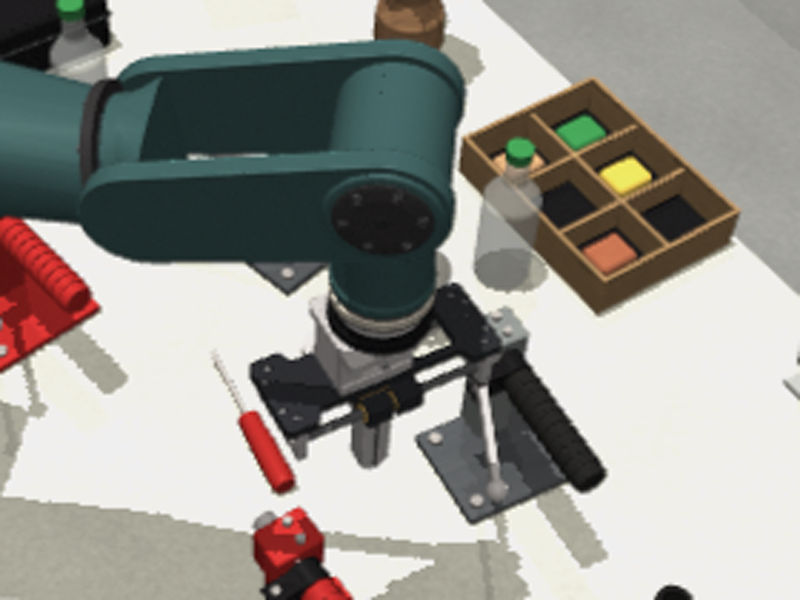

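The right lever is back out (ball at (497,490)), the fingers are free, and the screwdriver and the middle bottle stand undisturbed. Handing in.

```bash
python3 -c "
from plant import bot
print(bot.hand_in())"
```

```text
the job is handed in; nothing more can be done
None
```

I pressed the left lever and then the right to their stops at about 10–12 N, held each for about 2 s, and saw both spring back out; the job is handed in at about 26 s, though no verdict came back.

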